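Load the chilling pucks with tongs, shut the bin and set the fridge dial

TASK

Using the sprung tongs, never the robot's own fingers, move every steel chilling puck from the fridge shelf into the open white bin, and only then flip the bin's lid fully shut. Stand the tongs upright in their grey stand again, turn the temperature dial so that its red pointer points at the blue mark, and leave the ramekin, the clear crisper tray and the scraper where they are.

Things in the scene. Friction and masses are not known exactly. Their poses are not given: they have to be found in the camera images.
- tongs: Small steel sprung tongs, 65 g, upright in the stand. Origin: midway between the tips, level with their lower ends; z up to the bow, y the line along which the arms close. 121 mm tall. Tip plates 14 mm wide (x), 4 mm thick, 26 mm tall; relaxed, the gap at their lower edges is 51 mm, 59 mm over their outsides, which is the widest part. Two coupled arms close alike, hinged at height 115 mm.
- tongs_grip (a point): Middle between the tongs' two blue grip pads, 78 mm above the tips and 43 mm below the top of the bow. The pads are 24 mm wide (x), 26 mm tall and 50 mm across their outer faces (y) when relaxed. Each mm they are squeezed narrows the tip gap by 3.1 mm: on a 28 mm puck they stand 43 mm apart. A spring holds them out: they start to move at 3 N a side, reach the puck at 11 N, and 25 to 35 N holds it firmly.
- tong_l (a joint): How far each tong arm is closed (rad): 0 relaxed, about 0.1 when gripping a puck across its diameter, 0.2 fully shut.
- stand: Grey upright open-topped stand for the tongs, fixed. Outside 32 mm (x) by 76 mm (y) by 50 mm high, walls and floor 4 mm, so the slot is 24 mm by 68 mm. Origin: centre of its underside; the tongs stand in it with their y along its y (either way round), tips on its floor (origin of the tongs 4 mm above that of the stand).
- puck1: Steel chilling puck, an upright disc 28 mm in diameter and 20 mm high with an orange dot on top, 35 g. Origin: centre of its underside, z along its axis. It stands on the shelf (height 0) at the start. May be absent (None).
- puck2: Steel chilling puck, an upright disc 28 mm in diameter and 20 mm high with an orange dot on top, 35 g. Origin: centre of its underside, z along its axis. It stands on the shelf (height 0) at the start. May be absent (None).
- puck3: Steel chilling puck, an upright disc 28 mm in diameter and 20 mm high with an orange dot on top, 35 g. Origin: centre of its underside, z along its axis. It stands on the shelf (height 0) at the start. May be absent (None).
- puck4: Steel chilling puck, an upright disc 28 mm in diameter and 20 mm high with an orange dot on top, 35 g. Origin: centre of its underside, z along its axis. It stands on the shelf (height 0) at the start. May be absent (None).
- puck5: Steel chilling puck, an upright disc 28 mm in diameter and 20 mm high with an orange dot on top, 35 g. Origin: centre of its underside, z along its axis. It stands on the shelf (height 0) at the start. May be absent (None).
- bin: White open-topped plastic bin with a hinged flip lid, fixed. Outside 120 mm (x) by 200 mm (y) by 62 mm high, walls and floor 4 mm. Origin: centre of its underside. The lid hinges along its +x rim.
- lid (a joint): Angle of the bin's lid: 0 shut, growing as it opens (up to 1.9, past upright). It starts open, leaning a little back. Stiff hinge: it stays where it is left; a sideways push of a few newtons moves it.
- lid_hinge (a point): Point on the hinge line of the lid, in the middle of the bin's +x rim.
- lid_edge (a point): Middle of the lid's free edge, on its under face, 120 mm from the hinge line. The lid is 5 mm thick, with a grey knob 35 mm high on its outer face in the middle, 90 mm from the hinge line.
- pod: White thermostat housing at the back of the shelf, fixed, 110 mm (x) by 130 mm (y) by 35 mm high. Origin: centre of its underside; the dial turns about the vertical through the origin.
- dial (a joint): Angle of the temperature dial: it grows as the dial turns clockwise seen from above; range -3 to 3. It stays where it is left (friction about 0.03 N m).
- dial_grip (a point): Point on the dial's axis at the height of the middle of its grip bar. The bar is white, 46 mm long (along the pointer), 12 mm wide and 28 mm tall, and reaches from 43 to 71 mm above the shelf; the disc under it is 54 mm in diameter.
- dial_pointer (a point): Tip of the dial's red pointer, 27 mm from the dial's axis, at the rim of the disc.
- mark_point (a point): Where the pointer tip is when the dial is set right: 27 mm from the axis, in line with the blue mark on the housing (a 15 mm by 7 mm blue strip lying radially, 30 to 45 mm from the axis).
- ramekin: White ceramic ramekin, 84 mm across, 45 mm high; a bystander. Origin: centre of its underside.
- crisper: Empty clear crisper tray, 140 mm by 200 mm by 60 mm high; a bystander. Origin: centre of its underside.
- scraper: Stainless scraper, 200 mm long, lying flat; a bystander. Origin: about its middle.

How it is judged (in metres and radians):
On the way, in this order (a step that is already met when the one before it is completed fails the run):
1. every puck lies in the bin, at rest, with the lid still open (x of puck1 in the frame of bin between -0.055 and 0.055 m and y of puck1 in the frame of bin between -0.095 and 0.095 m and z of puck1 in the frame of bin between -0.01 and 0.045 m and x of puck2 in the frame of bin between -0.055 and 0.055 m and y of puck2 in the frame of bin between -0.095 and 0.095 m and z of puck2 in the frame of bin between -0.01 and 0.045 m and x of puck3 in the frame of bin between -0.055 and 0.055 m and y of puck3 in the frame of bin between -0.095 and 0.095 m and z of puck3 in the frame of bin between -0.01 and 0.045 m and x of puck4 in the frame of bin between -0.055 and 0.055 m and y of puck4 in the frame of bin between -0.095 and 0.095 m and z of puck4 in the frame of bin between -0.01 and 0.045 m and x of puck5 in the frame of bin between -0.055 and 0.055 m and y of puck5 in the frame of bin between -0.095 and 0.095 m and z of puck5 in the frame of bin between -0.01 and 0.045 m and linear speed of each of puck1, puck2, puck3, puck4, puck5 below 0.03 m/s and value of joint lid above 0.6 rad), for 0.2 s.
2. the lid is fully shut (value of joint lid below 0.06 rad), for 0.2 s.
At the end, for the whole second after the job is handed in: Every puck present is in the bin; lid shut (under 0.06 rad); tongs released and at rest in the stand, within 12 mm of its middle, tips within 8 mm of its floor, under 0.3 rad from upright; dial pointer tip within 3.5 mm (7 degrees) of the blue mark's line (x of puck1 in the frame of bin between -0.055 and 0.055 m and y of puck1 in the frame of bin between -0.095 and 0.095 m and z of puck1 in the frame of bin between -0.01 and 0.045 m and x of puck2 in the frame of bin between -0.055 and 0.055 m and y of puck2 in the frame of bin between -0.095 and 0.095 m and z of puck2 in the frame of bin between -0.01 and 0.045 m and x of puck3 in the frame of bin between -0.055 and 0.055 m and y of puck3 in the frame of bin between -0.095 and 0.095 m and z of puck3 in the frame of bin between -0.01 and 0.045 m and x of puck4 in the frame of bin between -0.055 and 0.055 m and y of puck4 in the frame of bin between -0.095 and 0.095 m and z of puck4 in the frame of bin between -0.01 and 0.045 m and x of puck5 in the frame of bin between -0.055 and 0.055 m and y of puck5 in the frame of bin between -0.095 and 0.095 m and z of puck5 in the frame of bin between -0.01 and 0.045 m and value of joint lid below 0.06 rad and horizontal distance between dial_pointer and mark_point below 0.0035 m and x of tongs in the frame of stand between -0.012 and 0.012 m and y of tongs in the frame of stand between -0.012 and 0.012 m and z of tongs in the frame of stand below 0.012 m and angle between tongs's own z axis and vertical below 0.3 rad and linear speed of tongs below 0.03 m/s); the robot touches nothing.
It fails at once if the robot itself (fingers or arm) touches a puck (contact force between any of the fingers, the arm and puck1 above 1 N or contact force between any of the fingers, the arm and puck2 above 1 N or contact force between any of the fingers, the arm and puck3 above 1 N or contact force between any of the fingers, the arm and puck4 above 1 N or contact force between any of the fingers, the arm and puck5 above 1 N).
It fails at once if the ramekin, the crisper tray or the scraper is moved by more than 4 cm (distance of any of ramekin, crisper, scraper from where it was at the start of the episode above 0.04 m).
Of puck1, puck2, puck3, puck4, puck5 only 3 to 5 are there at a start; the rules pass over those that are not, and their reading is None.
At some moment in a run one of puck1, puck2, puck3, puck4, puck5 may be knocked a few centimetres aside while the robot is not near it.
It also fails if it takes over 210 s, if anything falls off the work surface, if the arm or the gripper's body presses on something with over 40 N, if the wrist force passes 120 N, or if a joint passes its speed limit or range.

ROBOT

A 6-joint arm with a two-finger parallel gripper is mounted at the origin on the work surface. World frame = base frame: x ahead of the robot, y to its left, z up, the work surface at z = 0. Lengths are in mm, angles in rad, forces in N, time in s.
With the tool pointing down it reaches from about 300 to 850 mm from the base axis. Payload 4.2 kg.
Tool frame: the origin (TCP) lies midway between the tips of the shut fingers; the grasp point (between the pads) lies bot.grasp_offset behind it (bot.grasp_offset is the distance from the TCP to the grasp point, in mm); z points along the fingers, x is the direction in which the jaws open and shut, and the axes are right-handed (so a half turn about z gives the same grasp; the last joint's range is limited). The gripper opens to 91 mm and grips with 3 to 60 N. Pads are 32 mm wide; open, the fingers measure 118 mm over their backs; the gripper's body (76 mm by 178 mm) begins 60 mm behind the grasp point.
Start: joints at [1.238, 0.32, 1.565, -0, 1.257, -0.02], TCP at [176.944, 547.114, 213.976] pointing down, gripper open.
Joint ranges: [-3.11, 3.11], [-0.84, 2.01], [0.21, 2.61], [-1.34, 4.49], [0.05, 2.63], [-2.56, 2.56]. Speed limits (rad/s): [2.57, 2.57, 3.14, 3.14, 3.14, 3.14].

INTERFACE

Orientations are given as [roll, pitch, yaw] about the fixed x, y, z axes, in that order (R = Rz(yaw) Ry(pitch) Rx(roll)).
In Python, from workcell import monitor, optics, bot gives the robot as it stands.
- The arm moves only by the shell command python3 -m creep 'ROWS' [OPENING] [FORCE]. ROWS is text: rows parted by semicolons, each of 6 numbers parted by spaces: the shift along the world's x, y, z in mm, then the turn, a rotation vector about the world's x, y, z in rad. In form: x y z rx ry rz; .... A call has 1 to 8 rows; each row shifts and turns the commanded pose from where the row before left it; what a row does not reach is not made up. A row lasts 1/8 s, in which the tool goes at most 62.5 mm and 10.7 degrees, less where a joint would pass 70% of its speed; a pose out of reach is approached as far as the arm can. A call with a gripper value outside its range is refused whole. OPENING is the finger opening in mm, from 0 to 91.2, set as the call begins (- or left out, the last holds). The fingers move at their own pace and stop on an object; FORCE is the grip in N (left out, the last holds). Time passes only in rows, so rows that do not move let the fingers close. It gives the time, the measured TCP pose, the force and the opening at its end, in the units of the state.
- monitor.read_state(): the state, without advancing time (a new reading comes with each control period).
- optics.read_camera(name): name is "scene" or "side" or "wrist"; returns a dict with "image" (480x640x3 uint8, red, green, blue), "fx", "fy", "cx", "cy" (pixels), "R" (3x3) and "t" (3): a world point X has camera coordinates R X + t. Camera axes: x right, y down, z forward; pixel columns grow to the right and rows downward; lengths in mm; the calibration is good to about 2 mm. A picture is of the moment at which its call begins. There is no depth.
- bot.close_job(): hands the job in, once; it reports no verdict.
Trained networks look in a picture, given as the dict that the camera call returned (one of the last four; its "shot" number tells which), for a name from the list of things; names that differ only in an ending like _2 or _b are one class to them, and where a whole thing is asked for, a point or a joint stands for the part that bears it (a point fixed in the world has none). Each returns a list of dicts, best first, with "conf" (0 to 1); they miss things now and then, are a little off and sometimes report something else, mostly with a low value. They report only what shows in the picture. A call takes as long as a camera call.
- optics.outline_of(picture, name): "mask" (480x640 bool, what is visible of it) and "rect" ([left, top, right, bottom] in pixels, round what is visible of it).
- optics.spot_point(picture, name): "position" ([column, row] in pixels: a listed point, or the origin of a listed thing).
The state is a dict: "clock": time; "joint_pos": joint angles; "joint_vel": joint speeds; "effort": joint torques, N m; "tool_pos": TCP position; "tcp_rot": TCP orientation; "wrist_force": force on the tool from outside, world axes, zero at the start; "moment": the same for the moment, N m; "finger_gap": opening from 0.0 (shut) to 1.0 (fully open).
Only numpy, scipy, OpenCV 4.12 (cv2) and the standard library are available. Lean on these libraries where they do the work, as an engineer would, in place of code of your own. Each camera call takes 0.05 s, during which the arm holds its last target. There are 200 camera calls.

## Working session

There is one attempt and no reset: what is moved stays moved. The work goes in short steps, Python scripts to look and compute and a shell command to move; the robot and the scene stay as the last step left them, time stands still between calls to the robot, and variables do not carry over. Pictures are saved under pics/ and viewed, about 12 in all and at most 16, crops included, and the job is handed in when it is done.

```bash
ls; mkdir -p pics; cat > h.py <<'E'
import numpy as np, cv2
from workcell import monitor, optics, bot
def tri(obs):
    A=[];b=[]
    for p,(u,v) in obs:
        R=np.array(p['R']);t=np.array(p['t']).ravel()
        d=np.array([(u-p['cx'])/p['fx'],(v-p['cy'])/p['fy'],1]);d=R.T@d;d/=np.linalg.norm(d)
        c=-R.T@t;P=np.eye(3)-np.outer(d,d);A.append(P);b.append(P@c)
    return np.linalg.lstsq(np.vstack(A),np.hstack(b),rcond=None)[0]
def atz(p,uv,z):
    R=np.array(p['R']);t=np.array(p['t']).ravel()
    d=R.T@np.array([(uv[0]-p['cx'])/p['fx'],(uv[1]-p['cy'])/p['fy'],1]);c=-R.T@t
    return c+d*(z-c[2])/d[2]
def save(p,n): cv2.imwrite('pics/'+n+'.png',cv2.cvtColor(p['image'],cv2.COLOR_RGB2BGR))
def st():
    s=monitor.read_state();print({k:np.round(s[k],3).tolist() for k in('clock','tool_pos','tcp_rot','wrist_force','finger_gap','joint_pos')})
E
python3 - <<'E'
from h import *
st();print(bot.grasp_offset)
P={}
for n in('scene','side','wrist'):
    P[n]=optics.read_camera(n);save(P[n],n+'0')
    print(n,'cam',np.round(-np.array(P[n]['R']).T@np.array(P[n]['t']).ravel()),P[n]['fx'])
for n in P:
    for k in ['tongs','tongs_grip','stand','puck1','bin','lid_hinge','lid_edge','pod','dial_grip','dial_pointer','mark_point','ramekin','crisper','scraper']:
        print(n,k,[(np.round(d['position']).tolist(),round(d['conf'],2)) for d in optics.spot_point(P[n],k)][:6])
E
```

```text
pics
{'clock': 0.0, 'tool_pos': [176.792, 546.604, 213.127], 'tcp_rot': [-3.142, 0.002, 1.258], 'wrist_force': [-0.744, 0.561, 0.247], 'finger_gap': 0.996, 'joint_pos': [1.238, 0.32, 1.566, -0.0, 1.257, -0.02]}
18.8
scene cam [1077.  470. 1191.] 595.4204896787037
side cam [ 439.  728. 1086.] 620.2245967318247
wrist cam [107. 570. 385.] 371.91596157557484
scene tongs [([292.0, 204.0], 0.7), ([282.0, 290.0], 0.32), ([265.0, 157.0], 0.19), ([348.0, 289.0], 0.17)]
scene tongs_grip []
scene stand [([287.0, 210.0], 0.92)]
scene puck1 [([316.0, 263.0], 0.7), ([349.0, 287.0], 0.65), ([340.0, 242.0], 0.52)]
scene bin [([414.0, 343.0], 0.55)]
scene lid_hinge [([434.0, 314.0], 0.82), ([284.0, 305.0], 0.69)]
scene lid_edge [([450.0, 274.0], 0.76)]
scene pod [([285.0, 303.0], 0.85)]
scene dial_grip [([282.0, 296.0], 0.63)]
scene dial_pointer [([275.0, 302.0], 0.62)]
scene mark_point [([269.0, 289.0], 0.57)]
scene ramekin [([214.0, 243.0], 0.6)]
scene crisper []
scene scraper [([264.0, 153.0], 0.71)]
side tongs [([368.0, 216.0], 0.95), ([371.0, 277.0], 0.47)]
side tongs_grip [([370.0, 194.0], 0.73)]
side stand [([370.0, 216.0], 0.63), ([367.0, 274.0], 0.51)]
side puck1 [([269.0, 277.0], 0.74), ([337.0, 268.0], 0.62), ([368.0, 277.0], 0.54), ([323.0, 309.0], 0.45), ([406.0, 172.0], 0.27)]
side bin [([309.0, 397.0], 0.87)]
side lid_hinge [([340.0, 385.0], 0.6)]
side lid_edge [([362.0, 354.0], 0.81)]
side pod [([269.0, 275.0], 0.66)]
side dial_grip [([308.0, 398.0], 0.66), ([268.0, 252.0], 0.6)]
side dial_pointer [([255.0, 263.0], 0.96)]
side mark_point [([182.0, 413.0], 0.21)]
side ramekin [([287.0, 193.0], 0.97)]
side crisper [([184.0, 415.0], 0.61)]
side scraper [([407.0, 167.0], 0.92)]
wrist tongs []
wrist tongs_grip []
wrist stand []
wrist puck1 []
wrist bin []
wrist lid_hinge []
wrist lid_edge []
wrist pod []
wrist dial_grip []
wrist dial_pointer []
wrist mark_point []
wrist ramekin []
wrist crisper []
wrist scraper []
```

View pics/scene0.png

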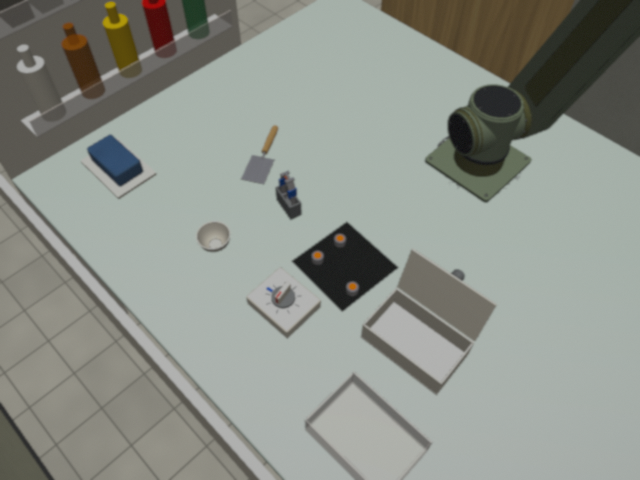

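View pics/side0.png

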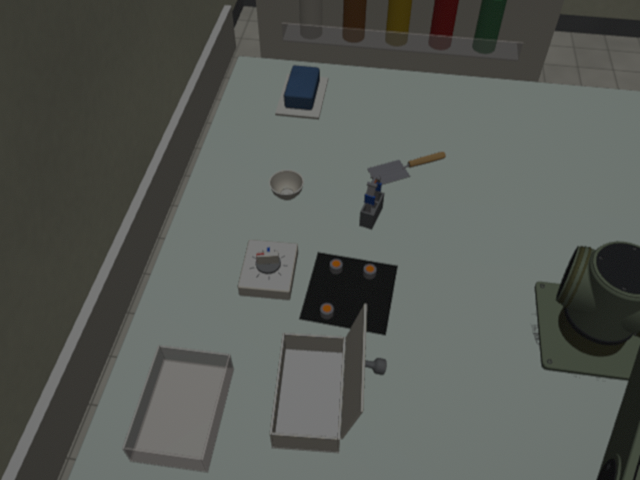

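The scene shows three pucks: scene (318,257), (340,240), (352,287) and side (336,265), (370,269), (327,310). The stand is at side (371,213), the dial at side (268,262) with the blue mark at (268,249) and the red pointer left of it, and the bin has its lid open on the robot side.

```bash
python3 - <<'E'
from h import *
S=optics.read_camera('scene');D=optics.read_camera('side')
def px(p,k): return [d['position'] for d in optics.spot_point(p,k)]
for k in ['tongs','stand','bin','lid_hinge','lid_edge','pod','dial_grip','dial_pointer','ramekin','scraper']:
    a,b=px(S,k),px(D,k)
    if a and b: print(k,np.round(tri([(S,a[0]),(D,b[0])])))
print('crisper',np.round(atz(D,(184,415),0)))
for a,b in [((317.5,256.5),(336.5,265)),((340,239.5),(370,269)),((352,287),(327,310))]:
    print('puck dot',np.round(tri([(S,a),(D,b)])),np.round(atz(S,a,20)),np.round(atz(D,b,20)))
print('mark side',np.round(atz(D,(268.5,249),35)),'pointer',np.round(atz(D,(261,253),43)),'scene mark',np.round(atz(S,(269,290),35)),'ptr',np.round(atz(S,(279,295),43)))
for q in [(364,335),(439,389),(470,350)]: print('bin rim S',np.round(atz(S,q,62)))
for q in [(285,337),(273,437),(341,437)]: print('bin rim D',np.round(atz(D,q,62)))
for q in [(362,205),(385,193),(360,222),(373,227)]: print('stand D',np.round(atz(D,q,50)))
E
```

```text
tongs [ 554. -170.  -45.]
stand [623.   7. 228.]
bin [536. 238.  29.]
lid_hinge [ 588.  155. -275.]
lid_edge [451. 227. 188.]
pod [669. -46.  -3.]
dial_grip [668. -40.  74.]
dial_pointer [691. -34.  42.]
ramekin [ 674. -278.   13.]
scraper [ 391. -408.    6.]
crisper [760. 294.   0.]
puck dot [527. -77.  17.] [529. -75.  20.] [527. -75.  20.]
puck dot [455. -73.  20.] [456. -71.  20.] [454. -75.  20.]
puck dot [531.  39.  16.] [532.  39.  20.] [531.  42.  20.]
mark side [677. -85.  35.] pointer [689. -66.  43.] scene mark [677. -80.  35.] ptr [672. -51.  43.]
bin rim S [618. 152.  62.]
bin rim S [599. 334.  62.]
bin rim S [489. 326.  62.]
bin rim D [597. 140.  62.]
bin rim D [581. 334.  62.]
bin rim D [468. 317.  62.]
stand D [ 490. -230.   50.]
stand D [ 441. -275.   50.]
stand D [ 489. -178.   50.]
stand D [ 459. -168.   50.]
```

```bash
R='19 -46 8 0 0 0.02'; python3 -m creep '19 -46 10 0 0 0.02;19 -46 10 0 0 0.02;19 -46 10 0 0 0.02;19 -46 10 0 0 0.02;19 -46 10 0 0 0.02;19 -46 10 0 0 0.02;19 -46 10 0 0 0.02;19 -46 10 0 0 0.02' && python3 -m creep '19 -46 0 0 0 0.02;19 -46 0 0 0 0.02;19 -46 0 0 0 0.02;19 -46 0 0 0 0.02;19 -46 0 0 0 0.02;19 -46 0 0 0 0.02;19 -46 0 0 0 0.02;19 -46 0 0 0 0.02' && python3 -m creep '0 0 0 0 0 0;0 0 0 0 0 0;0 0 0 0 0 0'
python3 - <<'E'
from h import *
st();W=optics.read_camera('wrist');save(W,'w1')
print(np.round(-np.array(W['R']).T@np.array(W['t']).ravel()))
for k in ['tongs','tongs_grip','stand','puck1']:print(k,[(np.round(d['position']).tolist(),round(d['conf'],2)) for d in optics.spot_point(W,k)][:4])
E
```

```text
clock: 4.35
tool_pos: [329.3, 177.6, 294.6]
tcp_rot: [3.141, -0.001, 1.419]
wrist_force: [0.3, -0.6, 0.2]
finger_gap: 1.0
clock: 5.35
tool_pos: [481.4, -190.5, 294.1]
tcp_rot: [3.141, -0.0, 1.578]
wrist_force: [-0.5, 0.8, -0.3]
finger_gap: 1.002
clock: 5.72
tool_pos: [480.6, -187.8, 294.3]
tcp_rot: [3.141, -0.0, 1.579]
wrist_force: [0.1, 0.1, -0.1]
finger_gap: 1.0
{'clock': 5.725, 'tool_pos': [480.552, -187.758, 294.256], 'tcp_rot': [3.141, -0.0, 1.579], 'wrist_force': [0.052, 0.136, -0.103], 'finger_gap': 1.0, 'joint_pos': [-0.395, 0.184, 1.549, 0.0, 1.409, -1.974]}
[ 407. -188.  466.]
tongs [([273.0, 194.0], 0.93)]
tongs_grip [([264.0, 204.0], 0.77)]
stand [([270.0, 194.0], 0.79)]
puck1 [([400.0, 242.0], 0.94), ([492.0, 246.0], 0.83), ([407.0, 183.0], 0.78)]
```

View pics/w1.png

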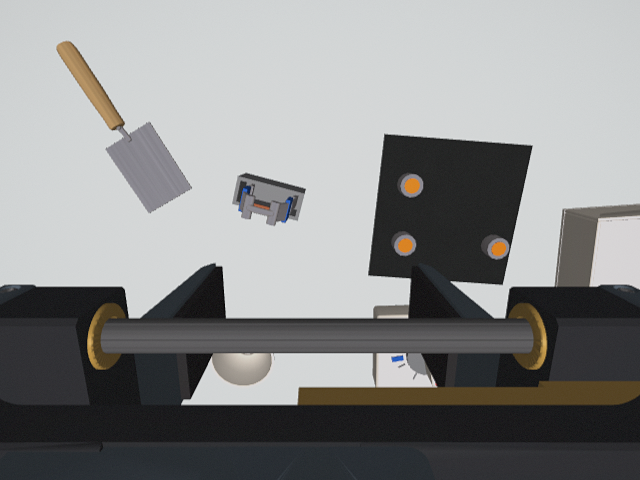

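The wrist picture shows the stand rim with corners near (239,175), (305,190), (299,223), (233,205), and the tongs in it, turned about 13° in the picture. The pucks are at (412,185), (405,244), (498,248).

```bash
python3 - <<'E'
from h import *
W=optics.read_camera('wrist')
im=cv2.resize(W['image'][150:260,210:330],None,fx=5,fy=5,interpolation=cv2.INTER_CUBIC);cv2.imwrite('pics/w1c.png',im[...,::-1])
q=[atz(W,c,50)[:2] for c in [(239,175),(305,190),(299,223),(233,205)]]
print(np.round(q),np.mean(q,0));print([np.arctan2(*(q[1]-q[0])[::-1]),np.arctan2(*(q[2]-q[3])[::-1])])
for c in [(412,185),(405,244),(498,248)]:print('puck',np.round(atz(W,c,20)))
for c in [(385,135),(531,146),(503,284),(369,275)]:print('mat',np.round(atz(W,c,0)))
print('grip',atz(W,optics.spot_point(W,'tongs_grip')[0]['position'],82),'stand',atz(W,optics.spot_point(W,'stand')[0]['position'],0),'tongs',atz(W,optics.spot_point(W,'tongs')[0]['position'],4))
m=optics.outline_of(W,'tongs')[0]['mask'];print(cv2.boundingRect(m.astype(np.uint8)))
E
```

```text
[[ 441. -273.]
 [ 457. -201.]
 [ 494. -208.]
 [ 474. -282.]] [ 466.48023128 -240.89765325]
[np.float64(1.3554538518486043), np.float64(1.3064043799617728)]
puck [453. -74.  20.]
puck [526. -78.  20.]
puck [530.  38.  20.]
mat [ 396. -106.    0.]
mat [407.  71.   0.]
mat [586.  62.   0.]
mat [ 574. -117.   -0.]
grip [ 464.09029622 -241.51244565   82.        ] stand [ 465.67468477 -243.10770425    0.        ] tongs [ 463.45362566 -243.58675701    4.        ]
(239, 182, 60, 43)
```

View pics/w1c.png

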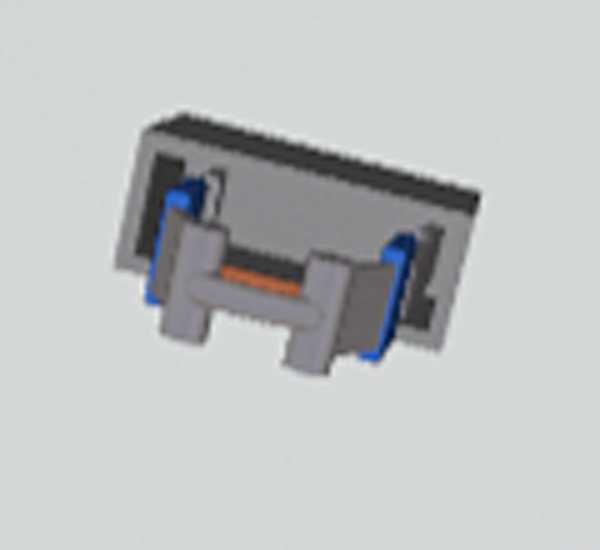

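```bash
python3 -m creep '-8 -27 -4 0 0 -0.13;-7.5 -27 0 0 0 -0.13;0 0 -40 0 0 0;0 0 -40 0 0 0;0 0 -15 0 0 0;0 0 0 0 0 0;0 0 0 0 0 0;0 0 0 0 0 0'
python3 - <<'E'
from h import *
st();W=optics.read_camera('wrist');save(W,'w2')
im=W['image'][150:480];
for k in ['tongs','tongs_grip','stand']:print(k,[(np.round(d['position']).tolist(),round(d['conf'],2)) for d in optics.spot_point(W,k)][:4])
g=optics.spot_point(W,'tongs_grip')
if g: print(atz(W,g[0]['position'],82))
E
```

```text
clock: 7.22
tool_pos: [466.3, -243.3, 196.4]
tcp_rot: [3.139, 0.001, 1.318]
wrist_force: [0.8, -0.6, 0.5]
finger_gap: 1.001
{'clock': 7.225, 'tool_pos': [466.301, -243.262, 196.44], 'tcp_rot': [3.139, 0.001, 1.318], 'wrist_force': [0.796, -0.622, 0.545], 'finger_gap': 1.001, 'joint_pos': [-0.503, 0.253, 1.705, 0.0, 1.18, -1.821]}
tongs []
tongs_grip []
stand [([317.0, 220.0], 0.63), ([606.0, 211.0], 0.31)]
```

View pics/w2.png

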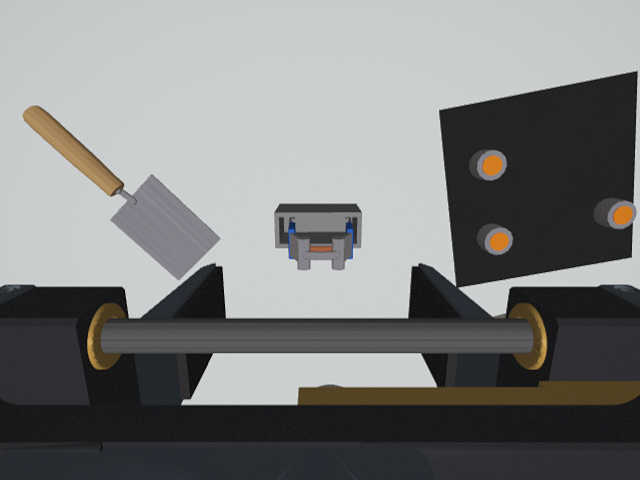

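Stand and tongs are now square and centred between the fingers (rim x 278–361, rows 212–247; bow at (321,255)).

```bash
python3 - <<'E'
from h import *
W=optics.read_camera('wrist')
print('stand',atz(W,(319.5,230),50),'bow',atz(W,(321,256),122))
for c in [(491,165),(498,241),(622,215)]:print('puck',np.round(atz(W,c,20),1))
E
python3 -m creep '0 0 -40 0 0 0;0 0 -30 0 0 0;0 0 -30 0 0 0;0 0 -20 0 0 0;0 0 -12 0 0 0;0 0 0 0 0 0;0 0 0 0 0 0;0 0 0 0 0 0'
```

```text
stand [ 465.14824723 -239.73405768   50.        ] bow [ 467.11287902 -239.74521022  122.        ]
puck [452.1 -74.4  20. ]
puck [525.4 -77.4  20. ]
puck [529.4  39.4  20. ]
clock: 8.52
tool_pos: [466.0, -243.2, 63.9]
tcp_rot: [3.14, 0.0, 1.318]
wrist_force: [0.3, -0.4, 0.6]
finger_gap: 1.001
```

```bash
python3 -m creep '0 2.5 -1 0 0 0;0 0 0 0 0 0;0 0 0 0 0 0;0 0 0 0 0 0;0 0 0 0 0 0;0 0 0 0 0 0' 47.5 30; python3 -m creep '0 0 2 0 0 0;0 0 5 0 0 0;0 0 20 0 0 0;0 0 30 0 0 0;0 0 30 0 0 0;0 0 0 0 0 0;0 0 0 0 0 0'
python3 - <<'E'
from h import *
W=optics.read_camera('wrist');D=optics.read_camera('side')
b=D['image'][120:280,280:460]
im=np.vstack([W['image'],cv2.resize(b,(640,569))]);im=cv2.resize(im,None,fx=.55,fy=.55)
cv2.imwrite('pics/w3.png',im[...,::-1])
E
```

```text
clock: 9.28
tool_pos: [465.4, -240.4, 61.9]
tcp_rot: [-3.142, -0.0, 1.318]
wrist_force: [-0.7, 1.0, 0.2]
finger_gap: 0.522
clock: 10.15
tool_pos: [464.8, -240.1, 148.3]
tcp_rot: [-3.14, -0.0, 1.318]
wrist_force: [0.1, -0.6, -1.0]
finger_gap: 0.525
```

View pics/w3.png

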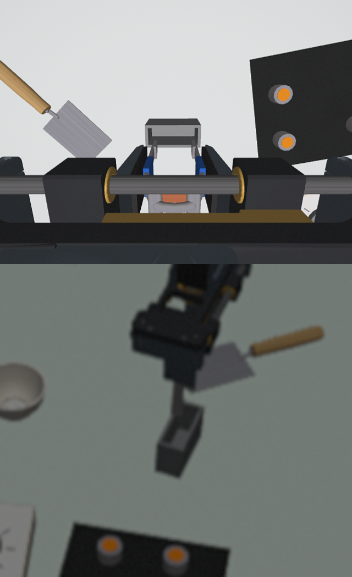

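Tongs are out of the stand, held squarely. On to the puck at (452,-74).

```bash
python3 -m creep '-3 40 0 0 0 0;-3 42 0 0 0 0;-3 42 0 0 0 0;-3 42 0 0 0 0;0 0 -20 0 0 0;0 0 -20 0 0 0;0 0 0 0 0 0;0 0 0 0 0 0'
python3 - <<'E'
from h import *
st();W=optics.read_camera('wrist');D=optics.read_camera('side');S=optics.read_camera('scene')
for n,p in(('W',W),('D',D),('S',S)):
  for d in optics.spot_point(p,'puck1'):
    if d['conf']>.4:print(n,np.round(atz(p,d['position'],0)),round(d['conf'],2))
  for d in optics.spot_point(p,'tongs'):print(n,'tongs',np.round(atz(p,d['position'],53)),round(d['conf'],2))
im=np.vstack([W['image'][150:],cv2.resize(D['image'][200:340,280:460],(640,498))]);im=cv2.resize(im,None,fx=.6,fy=.6)
cv2.imwrite('pics/w4.png',im[...,::-1])
E
```

```text
clock: 11.25
tool_pos: [453.6, -74.5, 109.0]
tcp_rot: [-3.141, -0.0, 1.318]
wrist_force: [0.0, 0.0, -0.2]
finger_gap: 0.52
{'clock': 11.25, 'tool_pos': [453.606, -74.499, 109.045], 'tcp_rot': [-3.141, -0.0, 1.318], 'wrist_force': [0.022, 0.018, -0.241], 'finger_gap': 0.52, 'joint_pos': [-0.188, 0.241, 1.973, 0.0, 0.928, -1.506]}
W [452. -76.   0.] 0.97
W [526. -78.   0.] 0.63
W [531.  41.   0.] 0.41
D [447. 114.   0.] 0.64
D [537.  29.   0.] 0.58
D [456. -73.   0.] 0.57
D [534. -78.   0.] 0.56
D tongs [457. -82.  53.] 0.49
S [525. -79.   0.] 0.7
S [537.  34.   0.] 0.47
S [454. -79.   0.] 0.46
S tongs [450. -79.  53.] 0.67
S tongs [552. -55.  53.] 0.65
S tongs [774. 303.  53.] 0.34
```

View pics/w4.png

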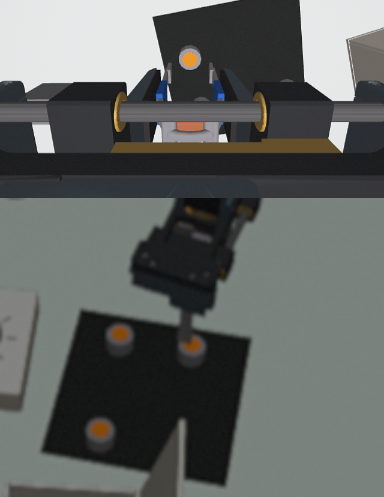

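The puck sits centred between the tips in the wrist picture. Go down and squeeze.

```bash
python3 -m creep '-1 -1 -20 0 0 0;0 0 -18 0 0 0;0 0 -10 0 0 0;0 0 0 0 0 0;0 0 0 0 0 0;0 0 0 0 0 0' && python3 -m creep '0 0 0 0 0 0;0 0 0 0 0 0;0 0 0 0 0 0;0 0 0 0 0 0;0 0 0 0 0 0;0 0 0 0 0 0' 38 30 &&  python3 -m creep '0 0 5 0 0 0;0 0 20 0 0 0;0 0 35 0 0 0;0 0 35 0 0 0;0 0 0 0 0 0;0 0 0 0 0 0'
python3 - <<'E'
from h import *
st();W=optics.read_camera('wrist')
for d in optics.spot_point(W,'puck1'): print('puck',np.round(d['position']),np.round(atz(W,d['position'],0)),round(d['conf'],2))
save(W,'w5')
E
```

```text
clock: 12.45
tool_pos: [453.0, -75.5, 61.6]
tcp_rot: [3.14, -0.0, 1.318]
wrist_force: [1.0, -0.5, -0.0]
finger_gap: 0.516
clock: 13.2
tool_pos: [452.7, -75.4, 61.1]
tcp_rot: [3.141, -0.0, 1.318]
wrist_force: [0.4, 0.3, 3.9]
finger_gap: 0.473
clock: 13.95
tool_pos: [451.4, -75.2, 155.1]
tcp_rot: [-3.139, 0.0, 1.318]
wrist_force: [-0.6, -0.3, -0.2]
finger_gap: 0.474
{'clock': 13.95, 'tool_pos': [451.446, -75.196, 155.078], 'tcp_rot': [-3.139, 0.0, 1.318], 'wrist_force': [-0.612, -0.33, -0.245], 'finger_gap': 0.474, 'joint_pos': [-0.19, 0.187, 1.909, 0.0, 1.047, -1.508]}
puck [318. 261.] [481. -81.   0.] 0.89
puck [456. 280.] [531.  39.   0.] 0.71
puck [332. 308.] [529. -79.   0.] 0.71
```

View pics/w5.png

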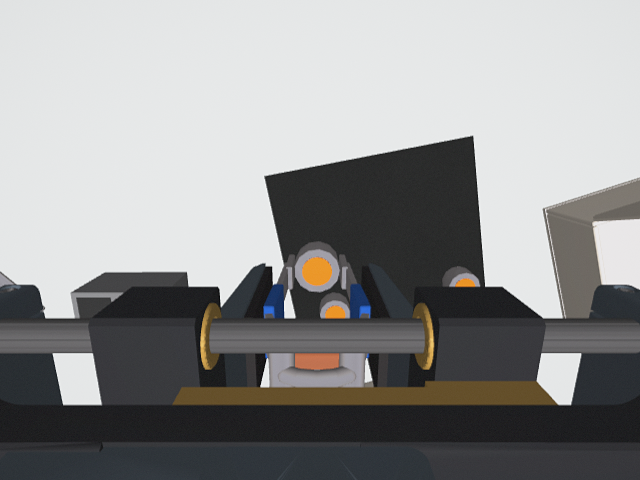

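Puck is held cleanly (dot at (317,270), opening 43 mm). Carrying it to the bin: first outward in x, then along y.

```bash
python3 -m creep '33 40 0 0 0 0;33 40 0 0 0 0;31 40 0 0 0 0;0 20 0 0 0 0;0 0 0 0 0 0;0 0 0 0 0 0;0 0 0 0 0 0'
python3 - <<'E'
from h import *
st();W=optics.read_camera('wrist')
for k in ['bin','lid_hinge','lid_edge','puck1','pod','dial_pointer','mark_point']: print(k,[(np.round(d['position']).tolist(),np.round(atz(W,d['position'],dict(lid_hinge=62,dial_pointer=43,mark_point=43).get(k,0))),round(d['conf'],2)) for d in optics.spot_point(W,k)])
save(W,'w6')
E
```

```text
clock: 14.92
tool_pos: [548.9, 63.4, 156.0]
tcp_rot: [-3.141, 0.0, 1.317]
wrist_force: [-0.1, -0.1, -1.0]
finger_gap: 0.472
{'clock': 14.925, 'tool_pos': [548.858, 63.449, 156.027], 'tcp_rot': [-3.141, 0.0, 1.317], 'wrist_force': [-0.105, -0.088, -1.014], 'finger_gap': 0.472, 'joint_pos': [0.094, 0.328, 1.706, -0.0, 1.108, -1.222]}
bin [([497.0, 166.0], array([535., 229.,   0.]), 0.76)]
lid_hinge [([521.0, 86.0], array([476., 223.,  62.]), 0.91)]
lid_edge []
puck1 [([158.0, 243.0], array([525., -79.,   0.]), 0.91), ([286.0, 216.0], array([531.,  40.,   0.]), 0.76), ([315.0, 263.0], array([580.,  54.,   0.]), 0.76)]
pod []
dial_pointer []
mark_point [([520.0, 82.0], array([472., 232.,  43.]), 0.34)]
```

View pics/w6.png

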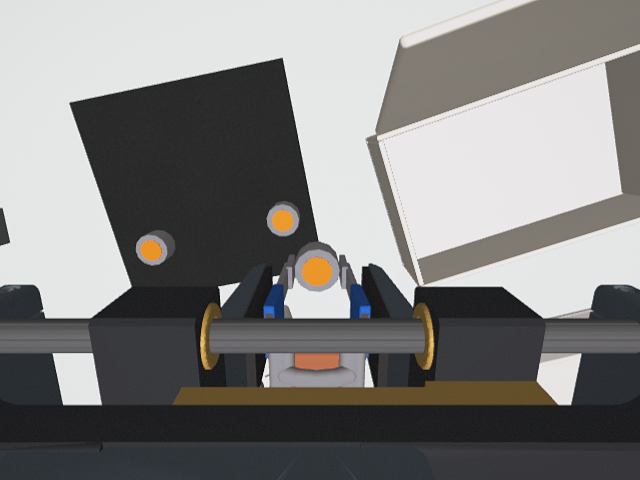

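The near bin wall runs from (370,137) to (420,285); networks put the bin centre at about (536,231) and the hinge at (476,223). Held puck fine.

```bash
python3 -m creep '-1 42 0 0 0 0;-1 42 0 0 0 0;-2 43 0 0 0 0;-2 43 0 0 0 0;-2 43 0 0 0 0;0 0 -30 0 0 0;0 0 -30 0 0 0;0 0 -16 0 0 0' && python3 -m creep '0 0 0 0 0 0;0 0 0 0 0 0;0 0 0 0 0 0' && python3 -m creep '0 0 0 0 0 0;0 0 0 0 0 0;0 0 0 0 0 0;0 0 0 0 0 0' 47.5 30 && python3 -m creep '0 0 25 0 0 0;0 0 30 0 0 0;0 0 30 0 0 0;0 0 0 0 0 0;0 0 0 0 0 0'
python3 - <<'E'
from h import *
st();
for n in('wrist','side','scene'):
  p=optics.read_camera(n)
  for k in ['puck1','bin','lid_hinge']: print(n,k,[(np.round(d['position']).tolist(),np.round(atz(p,d['position'],{'lid_hinge':62}.get(k,0))[:2]).tolist(),round(d['conf'],2)) for d in optics.spot_point(p,k)])
E
```

```text
clock: 16.32
tool_pos: [540.6, 277.4, 78.3]
tcp_rot: [-3.14, 0.002, 1.318]
wrist_force: [0.5, -0.1, -0.6]
finger_gap: 0.473
clock: 16.7
tool_pos: [542.3, 277.9, 81.3]
tcp_rot: [3.14, -0.002, 1.318]
wrist_force: [-0.3, -0.1, -1.5]
finger_gap: 0.466
clock: 17.2
tool_pos: [541.4, 277.6, 80.0]
tcp_rot: [-3.142, -0.0, 1.318]
wrist_force: [-0.0, -0.6, -1.3]
finger_gap: 0.518
clock: 17.82
tool_pos: [540.8, 277.3, 163.9]
tcp_rot: [-3.14, 0.001, 1.318]
wrist_force: [-0.5, 0.6, -0.7]
finger_gap: 0.52
{'clock': 17.825, 'tool_pos': [540.809, 277.321, 163.912], 'tcp_rot': [-3.14, 0.001, 1.318], 'wrist_force': [-0.524, 0.618, -0.679], 'finger_gap': 0.52, 'joint_pos': [0.455, 0.405, 1.562, 0.0, 1.175, -0.863]}
wrist puck1 [([72.0, 277.0], [530.0, 39.0], 0.94), ([318.0, 230.0], [544.0, 279.0], 0.83), ([118.0, 133.0], [417.0, 132.0], 0.62)]
wrist bin [([263.0, 237.0], [537.0, 227.0], 0.68)]
wrist lid_hinge [([218.0, 177.0], [474.0, 221.0], 0.57)]
side puck1 [([298.0, 420.0], [550.0, 272.0], 0.68)]
side bin [([310.0, 397.0], [536.0, 224.0], 0.67)]
side lid_hinge [([340.0, 388.0], [480.0, 228.0], 0.73), ([285.0, 193.0], [667.0, -229.0], 0.38)]
scene puck1 [([433.0, 362.0], [536.0, 280.0], 0.71), ([350.0, 288.0], [528.0, 30.0], 0.66), ([316.0, 262.0], [533.0, -75.0], 0.52)]
scene bin [([415.0, 344.0], [530.0, 227.0], 0.85)]
scene lid_hinge [([434.0, 315.0], [479.0, 224.0], 0.98)]
```

```bash
python3 -m creep '-1 -47 0 0 0 0;-2 -47 0 0 0 0;-2 -48 0 0 0 0;-3 -48 0 0 0 0;-3 -48 -5 0 0 0;0 0 -25 0 0 0;0 0 -25 0 0 0;0 0 0 0 0 0' && python3 -m creep '0 0 0 0 0 0;0 0 0 0 0 0'
python3 - <<'E'
from h import *
st();W=optics.read_camera('wrist');D=optics.read_camera('side')
for n,p in(('W',W),('D',D)):
  print(n,[(np.round(d['position']).tolist(),np.round(atz(p,d['position'],0)[:2]).tolist(),round(d['conf'],2)) for d in optics.spot_point(p,'puck1')])
E
```

```text
clock: 19.42
tool_pos: [529.0, 39.4, 108.6]
tcp_rot: [-3.138, 0.001, 1.318]
wrist_force: [-0.6, -0.2, -1.0]
finger_gap: 0.523
clock: 19.68
tool_pos: [531.3, 39.8, 111.2]
tcp_rot: [3.139, -0.001, 1.318]
wrist_force: [0.4, -0.0, -0.9]
finger_gap: 0.521
{'clock': 19.675, 'tool_pos': [531.329, 39.837, 111.16], 'tcp_rot': [3.139, -0.001, 1.318], 'wrist_force': [0.358, -0.045, -0.912], 'finger_gap': 0.521, 'joint_pos': [0.053, 0.341, 1.814, 0.0, 0.984, -1.265]}
W [([174.0, 271.0], [527.0, -77.0], 0.98), ([634.0, 181.0], [546.0, 283.0], 0.94), ([314.0, 239.0], [529.0, 39.0], 0.79)]
D [([298.0, 419.0], [551.0, 271.0], 0.77), ([328.0, 313.0], [529.0, 36.0], 0.49), ([343.0, 386.0], [479.0, 194.0], 0.23)]
```

```bash
python3 -m creep '0 0 -20 0 0 0;0 0 -18 0 0 0;0 0 -10 0 0 0;0 0 0 0 0 0;0 0 0 0 0 0;0 0 0 0 0 0' && python3 -m creep '0 0 0 0 0 0;0 0 0 0 0 0;0 0 0 0 0 0;0 0 0 0 0 0;0 0 0 0 0 0;0 0 0 0 0 0' 38 30 &&  python3 -m creep '0 0 5 0 0 0;0 0 20 0 0 0;0 0 35 0 0 0;0 0 35 0 0 0;0 0 0 0 0 0;0 0 0 0 0 0'
python3 - <<'E'
from h import *
W=optics.read_camera('wrist')
print([(np.round(d['position']).tolist(),np.round(atz(W,d['position'],0)[:2]).tolist(),round(d['conf'],2)) for d in optics.spot_point(W,'puck1')])
E
```

```text
clock: 20.62
tool_pos: [531.0, 39.7, 62.7]
tcp_rot: [3.14, -0.001, 1.318]
wrist_force: [-0.2, -1.0, -0.9]
finger_gap: 0.523
clock: 21.38
tool_pos: [530.8, 39.6, 62.2]
tcp_rot: [3.141, -0.0, 1.318]
wrist_force: [-0.2, 0.8, 1.8]
finger_gap: 0.475
clock: 22.12
tool_pos: [529.4, 39.5, 155.9]
tcp_rot: [-3.139, 0.001, 1.318]
wrist_force: [-0.2, -0.7, -1.0]
finger_gap: 0.473
[([591.0, 174.0], [541.0, 283.0], 0.9), ([319.0, 257.0], [556.0, 35.0], 0.71), ([192.0, 256.0], [525.0, -78.0], 0.67)]
```

```bash
python3 -m creep '10 30 0 0 0 0;7 40 0 0 0 0;0 40 0 0 0 0;0 41 0 0 0 0;0 41 0 0 0 0;0 0 -30 0 0 0;0 0 -30 0 0 0;0 0 -16 0 0 0' && python3 -m creep '0 0 0 0 0 0;0 0 0 0 0 0;0 0 0 0 0 0' && python3 -m creep '0 0 0 0 0 0;0 0 0 0 0 0;0 0 0 0 0 0;0 0 0 0 0 0' 47.5 30 && python3 -m creep '0 0 25 0 0 0;0 0 30 0 0 0;0 0 30 0 0 0;0 0 0 0 0 0;0 0 0 0 0 0'
python3 -m creep '-3 -60 0 0 0 0;-3 -62 0 0 0 0;-5 -62 0 0 0 0;-5 -62 0 0 0 0;-3 -62 -5 0 0 0;0 0 -25 0 0 0;0 0 -25 0 0 0;0 0 0 0 0 0' && python3 -m creep '0 0 0 0 0 0;0 0 0 0 0 0'
python3 - <<'E'
from h import *
W=optics.read_camera('wrist');D=optics.read_camera('side')
for n,p in(('W',W),('D',D)):
  print(n,[(np.round(d['position']).tolist(),np.round(atz(p,d['position'],0)[:2]).tolist(),round(d['conf'],2)) for d in optics.spot_point(p,'puck1')])
E
```

```text
clock: 23.22
tool_pos: [545.8, 231.1, 78.1]
tcp_rot: [-3.138, 0.003, 1.318]
wrist_force: [-0.5, 0.5, -1.4]
finger_gap: 0.475
clock: 23.6
tool_pos: [548.3, 231.8, 82.2]
tcp_rot: [3.14, -0.002, 1.318]
wrist_force: [0.5, 1.0, -0.5]
finger_gap: 0.473
clock: 24.1
tool_pos: [547.5, 231.6, 81.0]
tcp_rot: [3.142, -0.0, 1.318]
wrist_force: [-0.3, -0.0, 0.2]
finger_gap: 0.523
clock: 24.72
tool_pos: [546.8, 231.4, 165.0]
tcp_rot: [-3.14, 0.001, 1.318]
wrist_force: [0.0, 0.3, -0.8]
finger_gap: 0.521
clock: 25.72
tool_pos: [525.9, -76.2, 108.0]
tcp_rot: [-3.134, 0.001, 1.317]
wrist_force: [0.3, -0.2, -0.9]
finger_gap: 0.519
clock: 25.98
tool_pos: [529.1, -76.2, 111.8]
tcp_rot: [3.14, -0.0, 1.319]
wrist_force: [0.1, -0.9, -0.0]
finger_gap: 0.522
W [([316.0, 241.0], [529.0, -76.0], 0.66)]
D [([300.0, 397.0], [554.0, 228.0], 0.64), ([301.0, 423.0], [544.0, 276.0], 0.59), ([332.0, 269.0], [537.0, -79.0], 0.43)]
```

```bash
python3 -m creep '-1 -1 -20 0 0 0;0 0 -18 0 0 0;0 0 -11 0 0 0;0 0 0 0 0 0;0 0 0 0 0 0;0 0 0 0 0 0' && python3 -m creep '0 0 0 0 0 0;0 0 0 0 0 0;0 0 0 0 0 0;0 0 0 0 0 0;0 0 0 0 0 0;0 0 0 0 0 0' 38 30 &&  python3 -m creep '0 0 5 0 0 0;0 0 20 0 0 0;0 0 35 0 0 0;0 0 35 0 0 0;0 0 0 0 0 0;0 0 0 0 0 0'
python3 - <<'E'
from h import *
W=optics.read_camera('wrist')
print([(np.round(d['position']).tolist(),np.round(atz(W,d['position'],0)[:2]).tolist(),round(d['conf'],2)) for d in optics.spot_point(W,'puck1')])
E
```

```text
clock: 26.92
tool_pos: [528.0, -77.5, 62.7]
tcp_rot: [3.14, -0.0, 1.318]
wrist_force: [0.2, 0.3, -0.9]
finger_gap: 0.518
clock: 27.68
tool_pos: [527.7, -77.4, 62.1]
tcp_rot: [3.141, -0.0, 1.318]
wrist_force: [0.4, -0.0, 3.2]
finger_gap: 0.473
clock: 28.42
tool_pos: [526.4, -77.2, 155.9]
tcp_rot: [-3.139, 0.0, 1.318]
wrist_force: [-0.4, 0.8, -0.7]
finger_gap: 0.469
[([317.0, 259.0], [554.0, -83.0], 0.8)]
```

```bash
python3 -m creep '5 50 0 0 0 0;7 53 0 0 0 0;6 53 0 0 0 0;6 53 0 0 0 0;0 53 0 0 0 0;0 0 -30 0 0 0;0 0 -30 0 0 0;0 0 -16 0 0 0' && python3 -m creep '0 0 0 0 0 0;0 0 0 0 0 0;0 0 0 0 0 0' && python3 -m creep '0 0 0 0 0 0;0 0 0 0 0 0;0 0 0 0 0 0;0 0 0 0 0 0' 47.5 30 && python3 -m creep '0 0 25 0 0 0;0 0 30 0 0 0;0 0 30 0 0 0;0 0 30 0 0 0;0 0 0 0 0 0;0 0 0 0 0 0'
python3 - <<'E'
from h import *
W=optics.read_camera('wrist');D=optics.read_camera('side')
for n,p in(('W',W),('D',D)):
  print(n,[(np.round(d['position']).tolist(),np.round(atz(p,d['position'],0)[:2]).tolist(),round(d['conf'],2)) for d in optics.spot_point(p,'puck1')])
for k in('pod','dial_pointer','dial_grip','mark_point'):print(k,[(np.round(d['position']).tolist(),round(d['conf'],2)) for d in optics.spot_point(W,k)])
save(W,'w7')
E
```

```text
clock: 29.52
tool_pos: [549.8, 184.3, 78.1]
tcp_rot: [-3.137, 0.003, 1.318]
wrist_force: [-0.4, 0.2, -0.7]
finger_gap: 0.474
clock: 29.9
tool_pos: [552.3, 184.7, 82.2]
tcp_rot: [3.14, -0.001, 1.318]
wrist_force: [-0.4, 0.4, -0.7]
finger_gap: 0.471
clock: 30.4
tool_pos: [551.4, 184.6, 81.0]
tcp_rot: [3.142, -0.0, 1.318]
wrist_force: [0.1, 0.8, -1.2]
finger_gap: 0.521
clock: 31.15
tool_pos: [550.8, 184.4, 194.9]
tcp_rot: [-3.14, 0.001, 1.318]
wrist_force: [0.7, 0.6, -0.0]
finger_gap: 0.522
W [([409.0, 188.0], [543.0, 281.0], 0.9), ([362.0, 206.0], [547.0, 232.0], 0.66), ([318.0, 222.0], [553.0, 186.0], 0.6)]
D [([310.0, 396.0], [537.0, 223.0], 0.75), ([303.0, 372.0], [557.0, 176.0], 0.68), ([305.0, 396.0], [545.0, 224.0], 0.51), ([301.0, 422.0], [546.0, 274.0], 0.49)]
pod []
dial_pointer [([363.0, 205.0], 0.61)]
dial_grip []
mark_point []
```

View pics/w7.png

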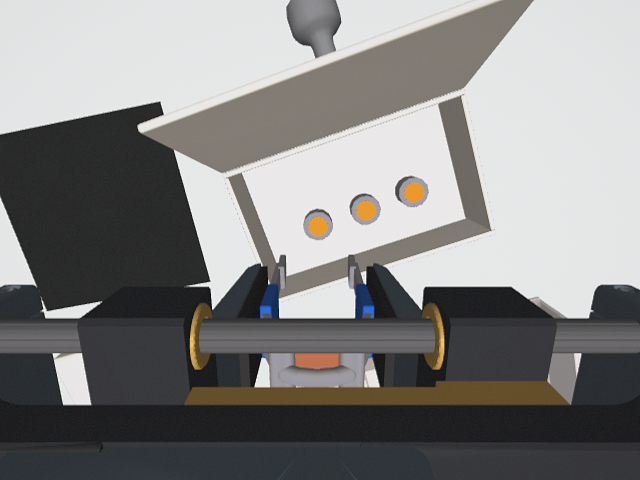

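All three pucks lie in the bin, at (317,225), (365,209), (412,190), lid open. Tongs go back to the stand.

```bash
python3 -m creep '0 -60 0 0 0 0;-5 -60 0 0 0 0;-15 -60 0 0 0 0;-15 -60 0 0 0 0;-15 -60 0 0 0 0;-15 -60 0 0 0 0;-21 -65 0 0 0 0;0 0 -20 0 0 0' && python3 -m creep '0 0 -27 0 0 0;0 0 0 0 0 0;0 0 0 0 0 0;0 0 0 0 0 0'
python3 - <<'E'
from h import *
st();W=optics.read_camera('wrist');save(W,'w8')
print([(np.round(d['position']).tolist(),np.round(atz(W,d['position'],0)[:2]).tolist(),round(d['conf'],2)) for d in optics.spot_point(W,'stand')])
E
```

```text
clock: 32.55
tool_pos: [466.9, -239.4, 177.0]
tcp_rot: [3.138, 0.002, 1.312]
wrist_force: [0.6, 0.6, -0.5]
finger_gap: 0.522
clock: 33.05
tool_pos: [468.1, -235.0, 150.2]
tcp_rot: [3.139, 0.0, 1.319]
wrist_force: [-0.2, 0.4, -0.8]
finger_gap: 0.521
{'clock': 33.05, 'tool_pos': [468.074, -234.997, 150.161], 'tcp_rot': [3.139, 0.0, 1.319], 'wrist_force': [-0.17, 0.38, -0.753], 'finger_gap': 0.521, 'joint_pos': [-0.487, 0.289, 1.781, 0.0, 1.069, -1.806]}
[([307.0, 231.0], [467.0, -243.0], 0.57)]
```

View pics/w8.png

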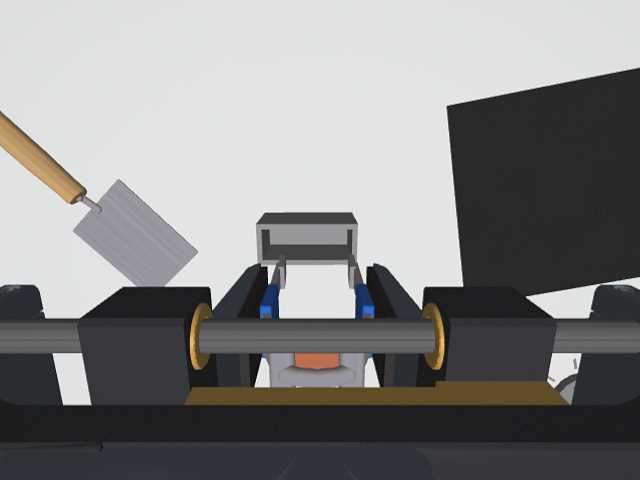

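```bash
python3 -m creep '-3 -5.3 0 0 0 0;0 0 -10 0 0 0;0 0 -15 0 0 0;0 0 -10 0 0 0;0 0 0 0 0 0;0 0 0 0 0 0' && python3 -m creep '0 0 -15 0 0 0;0 0 -15 0 0 0;0 0 -12 0 0 0;0 0 -8 0 0 0;0 0 0 0 0 0;0 0 0 0 0 0;0 0 0 0 0 0'
python3 - <<'E'
from h import *
st();D=optics.read_camera('side');cv2.imwrite('pics/s9.png',cv2.resize(D['image'][120:280,280:460],None,fx=3,fy=3)[...,::-1])
E
```

```text
clock: 33.9
tool_pos: [464.5, -240.2, 114.0]
tcp_rot: [3.141, -0.0, 1.318]
wrist_force: [-0.0, 0.4, -0.1]
finger_gap: 0.521
clock: 34.78
tool_pos: [464.6, -240.4, 64.5]
tcp_rot: [3.141, 0.0, 1.318]
wrist_force: [-0.4, -0.1, -1.5]
finger_gap: 0.519
{'clock': 34.775, 'tool_pos': [464.582, -240.353, 64.464], 'tcp_rot': [3.141, 0.0, 1.318], 'wrist_force': [-0.384, -0.062, -1.453], 'finger_gap': 0.519, 'joint_pos': [-0.499, 0.383, 1.892, 0.0, 0.866, -1.818]}
```

```bash
python3 -m creep '0 0 -2 0 0 0;0 0 0 0 0 0;0 0 0 0 0 0' && python3 -m creep '0 0 0 0 0 0;0 0 0 0 0 0;0 0 0 0 0 0;0 0 0 0 0 0;0 0 0 0 0 0;0 0 0 0 0 0' 90 && python3 -m creep '0 0 20 0 0 0;0 0 40 0 0 0;0 0 50 0 0 0;0 0 50 0 0 0;0 0 50 0 0 0;0 0 0 0 0 0;0 0 0 0 0 0'
python3 - <<'E'
from h import *
W=optics.read_camera('wrist');D=optics.read_camera('side')
im=np.vstack([W['image'][150:300],cv2.resize(D['image'][120:280,280:460],(640,569))]);im=cv2.resize(im,None,fx=.7,fy=.7)
cv2.imwrite('pics/w9.png',im[...,::-1])
for p in(W,D):
 for k,z in(('stand',0),('tongs',4),('tongs_grip',82),('mark_point',43),('dial_pointer',43),('pod',0)):print(k,[(np.round(d['position']).tolist(),np.round(atz(p,d['position'],z)[:2]).tolist(),round(d['conf'],2)) for d in optics.spot_point(p,k)])
E
```

```text
clock: 35.2
tool_pos: [464.2, -240.1, 62.0]
tcp_rot: [-3.142, -0.0, 1.318]
wrist_force: [0.3, 0.5, -0.5]
finger_gap: 0.521
clock: 35.95
tool_pos: [464.2, -240.2, 62.0]
tcp_rot: [3.142, -0.0, 1.318]
wrist_force: [1.3, 0.2, 0.2]
finger_gap: 0.986
clock: 36.83
tool_pos: [463.7, -239.9, 271.2]
tcp_rot: [-3.14, -0.0, 1.318]
wrist_force: [-0.5, -0.4, -0.1]
finger_gap: 0.988
stand [([316.0, 210.0], [465.0, -241.0], 0.9)]
tongs [([316.0, 210.0], [466.0, -240.0], 0.81)]
tongs_grip []
mark_point []
dial_pointer []
pod [([503.0, 322.0], [670.0, -41.0], 0.77), ([313.0, 209.0], [464.0, -243.0], 0.2)]
stand [([374.0, 218.0], [460.0, -240.0], 0.79), ([268.0, 254.0], [682.0, -97.0], 0.75)]
tongs [([372.0, 216.0], [465.0, -240.0], 0.56)]
tongs_grip [([371.0, 194.0], [472.0, -237.0], 0.85)]
mark_point [([255.0, 265.0], [695.0, -32.0], 0.6)]
dial_pointer []
pod [([271.0, 278.0], [664.0, -34.0], 0.68)]
```

View pics/w9.png

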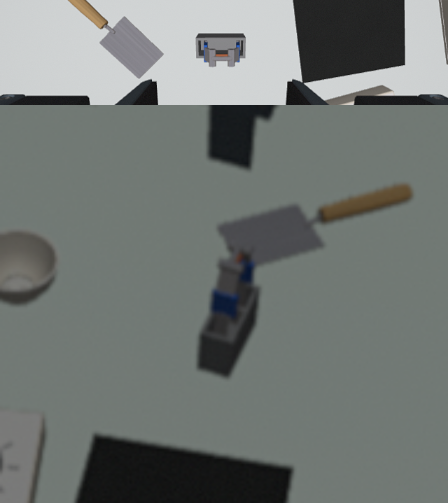

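Tongs stand upright in the stand. Now a look at the dial from above.

```bash
python3 -m creep '40 40 0 0 0 0;40 40 0 0 0 0;40 40 0 0 0 0;40 40 0 0 0 0;43 38 0 0 0 0;0 0 -30 0 0 0;0 0 -30 0 0 0;0 0 0 0 0 0' && python3 -m creep '0 0 0 0 0 0;0 0 0 0 0 0'
python3 - <<'E'
from h import *
st();W=optics.read_camera('wrist')
cv2.imwrite('pics/w10.png',cv2.resize(W['image'][130:290,210:430],(770,560),interpolation=cv2.INTER_CUBIC)[...,::-1])
for k,z in(('pod',0),('dial_grip',57),('mark_point',43),('dial_pointer',43)):print(k,[(np.round(d['position']).tolist(),np.round(atz(W,d['position'],z)[:2],1).tolist(),round(d['conf'],2)) for d in optics.spot_point(W,k)])
E
```

```text
clock: 38.52
tool_pos: [665.8, -41.8, 209.2]
tcp_rot: [-3.136, 0.001, 1.318]
wrist_force: [-0.4, 0.4, 0.4]
finger_gap: 0.987
clock: 38.78
tool_pos: [668.0, -42.4, 213.9]
tcp_rot: [3.138, -0.001, 1.318]
wrist_force: [-1.0, -0.1, 0.1]
finger_gap: 0.989
{'clock': 38.775, 'tool_pos': [668.016, -42.423, 213.93], 'tcp_rot': [3.138, -0.001, 1.318], 'wrist_force': [-1.024, -0.149, 0.069], 'finger_gap': 0.989, 'joint_pos': [-0.081, 0.469, 1.329, 0.0, 1.34, -1.398]}
pod [([316.0, 214.0], [666.1, -41.8], 0.85)]
dial_grip [([317.0, 230.0], [669.7, -41.5], 0.91)]
mark_point [([289.0, 238.0], [673.9, -70.2], 0.64)]
dial_pointer [([333.0, 246.0], [692.0, -32.2], 0.77)]
```

View pics/w10.png

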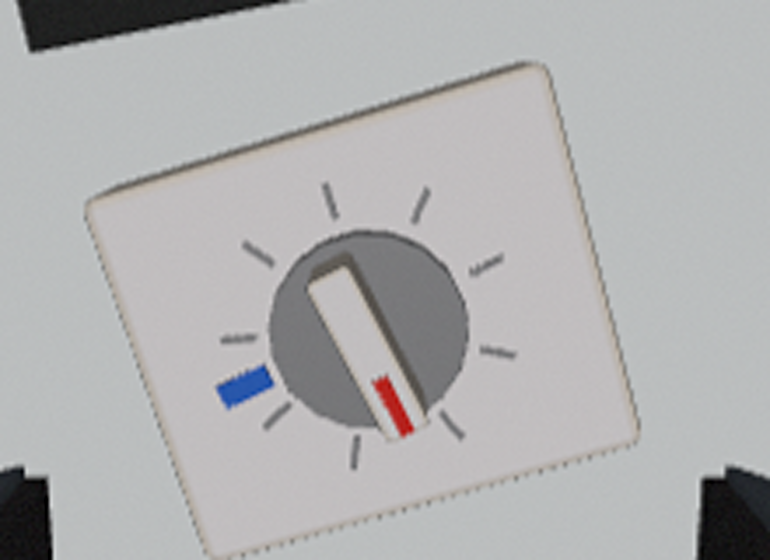

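The crop shows the blue mark from (272,376) to (220,395), the bar top from (330,275) to the pointer end (407,433), and the disc centre at about (369,329).

```bash
python3 - <<'E'
from h import *
W=optics.read_camera('wrist')
f=lambda c,z:atz(W,(210+c[0]/3.5,130+c[1]/3.5),z)[:2]
a=lambda v:np.arctan2(v[1],v[0])
b0,b1=f((330,275),71),f((407,433),71);c=f((369,329),43);m0,m1=f((272,376),35.5),f((220,395),35.5)
print('bar centre',(b0+b1)/2,'len',np.linalg.norm(b1-b0),'disc',c)
print('bar ang',a(b1-b0),'red',a(f((408,434),71)-f((380,380),71)),'mark ang',a((m0+m1)/2-c),a(m1-m0),np.linalg.norm((m0+m1)/2-c))
E
```

```text
bar centre [666.57526932 -42.54396726] len 44.26383235029006 disc [665.87416716 -42.46556397]
bar ang 0.18943275296038145 red 0.2136355457456097 mark ang -1.3486882719419369 -1.4665760628659354 38.293648459119616
```

```bash
python3 -m creep '-1 0 0 0 0 0.15;0 0 -20 0 0 0.15;0 0 -30 0 0 0.15;0 0 -30 0 0 0;0 0 -20 0 0 0;0 0 0 0 0 0;0 0 0 0 0 0;0 0 0 0 0 0' 45 30
python3 - <<'E'
from h import *
st();W=optics.read_camera('wrist');cv2.imwrite('pics/w11.png',W['image'][150:400,120:520][...,::-1])
E
```

```text
clock: 40.08
tool_pos: [667.0, -42.2, 113.4]
tcp_rot: [3.139, 0.001, 1.768]
wrist_force: [0.1, 0.1, 0.4]
finger_gap: 0.492
{'clock': 40.075, 'tool_pos': [667.014, -42.227, 113.393], 'tcp_rot': [3.139, 0.001, 1.768], 'wrist_force': [0.105, 0.063, 0.388], 'finger_gap': 0.492, 'joint_pos': [-0.08, 0.534, 1.478, 0.0, 1.127, -1.848]}
```

View pics/w11.png

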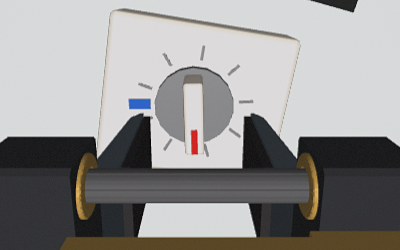

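The bar lies along the fingers at (193,115), centred; the mark lies a quarter turn clockwise at (140,103).

```bash
python3 -m creep '0 0 -30 0 0 0;0 0 -20 0 0 0;0 0 -14 0 0 0;0 0 0 0 0 0;0 0 0 0 0 0;0 0 0 0 0 0' && python3 -m creep '0 0 0 0 0 0;0 0 0 0 0 0;0 0 0 0 0 0;0 0 0 0 0 0;0 0 0 0 0 0' 5 15 && python3 -m creep '0 0 0 0 0 -0.17;0 0 0 0 0 -0.17;0 0 0 0 0 -0.17;0 0 0 0 0 -0.17;0 0 0 0 0 -0.17;0 0 0 0 0 -0.17;0 0 0 0 0 -0.17;0 0 0 0 0 -0.17' && python3 -m creep '0 0 0 0 0 -0.17;0 0 0 0 0 -0.01;0 0 0 0 0 0;0 0 0 0 0 0;0 0 0 0 0 0'
python3 - <<'E'
from h import *
st()
E
```

```text
clock: 40.88
tool_pos: [666.9, -42.2, 49.0]
tcp_rot: [3.14, 0.0, 1.768]
wrist_force: [-0.7, 0.4, 0.1]
finger_gap: 0.49
clock: 41.5
tool_pos: [666.5, -44.2, 48.1]
tcp_rot: [3.142, 0.003, 1.769]
wrist_force: [1.1, -5.9, -0.5]
finger_gap: 0.133
clock: 42.5
tool_pos: [667.6, -42.3, 48.1]
tcp_rot: [3.14, -0.003, 0.402]
wrist_force: [3.3, -0.1, -2.1]
finger_gap: 0.128
clock: 43.12
tool_pos: [667.8, -42.2, 48.1]
tcp_rot: [3.141, -0.004, 0.231]
wrist_force: [4.9, -0.6, -3.4]
finger_gap: 0.13
{'clock': 43.125, 'tool_pos': [667.838, -42.216, 48.065], 'tcp_rot': [3.141, -0.004, 0.231], 'wrist_force': [4.885, -0.587, -3.389], 'finger_gap': 0.13, 'joint_pos': [-0.08, 0.594, 1.55, 0.0, 0.995, -0.311]}
```

Turned. Release, rise, and measure the dial.

```bash
python3 -m creep '0 0 0 0 0 0;0 0 0 0 0 0;0 0 0 0 0 0;0 0 0 0 0 0' 45 30 && python3 -m creep '0 0 20 0 0 0;0 0 40 0 0 0;0 0 50 0 0 0;0 0 50 0 0 0;0 0 0 0 0 0;0 0 0 0 0 0;0 0 0 0 0 0'
python3 - <<'E'
from h import *
st();W=optics.read_camera('wrist')
cv2.imwrite('pics/w12.png',cv2.resize(W['image'][130:290,210:430],(770,560),interpolation=cv2.INTER_CUBIC)[...,::-1])
E
```

```text
clock: 43.62
tool_pos: [666.0, -42.1, 48.0]
tcp_rot: [-3.141, 0.0, 0.228]
wrist_force: [-0.6, 1.0, 0.1]
finger_gap: 0.49
clock: 44.5
tool_pos: [665.3, -42.1, 206.0]
tcp_rot: [-3.141, 0.003, 0.228]
wrist_force: [-0.0, 1.1, 0.1]
finger_gap: 0.493
{'clock': 44.5, 'tool_pos': [665.251, -42.075, 206.043], 'tcp_rot': [-3.141, 0.003, 0.228], 'wrist_force': [-0.029, 1.088, 0.07], 'finger_gap': 0.493, 'joint_pos': [-0.08, 0.472, 1.343, -0.0, 1.329, -0.308]}
```

View pics/w12.png

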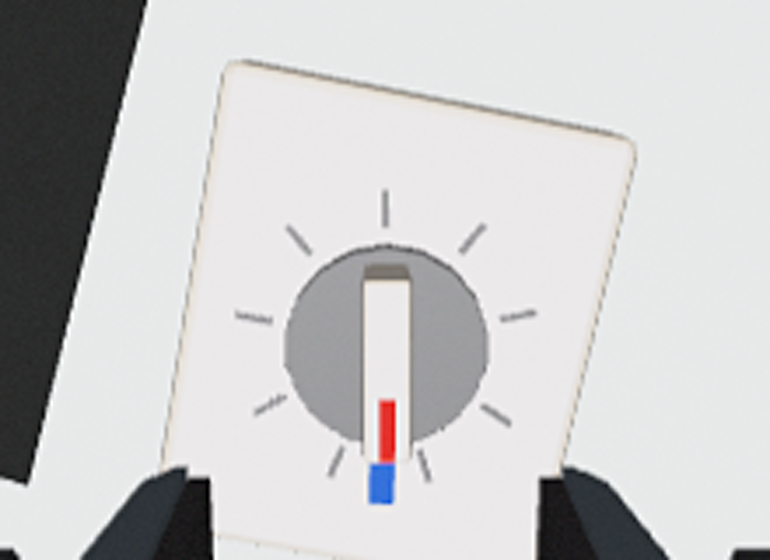

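Pointer tip and blue mark line up: bar at x=387, mark at (381,484), so about 2.5° off, within tolerance. Next the lid: go to the robot side of it with shut fingers.

```bash
python3 -m creep '-51 0 15 0 0 -0.13;-51 0 15 0 0 0;-51 0 0 0 0 0;-51 0 0 0 0 0;-51 0 0 0 0 0;0 53 0 0 0 0;0 53 0 0 0 0;0 53 0 0 0 0' 0 30 && python3 -m creep '0 53 0 0 0 0;0 0 0 0 0 0;0 0 0 0 0 0;0 0 0 0 0 0'
python3 - <<'E'
from h import *
st();S=optics.read_camera('scene');D=optics.read_camera('side');W=optics.read_camera('wrist')
e={}
for n,p in(('S',S),('D',D),('W',W)):
  e[n]=[(np.round(d['position']).tolist(),round(d['conf'],2)) for d in optics.spot_point(p,'lid_edge')]+[(np.round(d['position']).tolist(),'h') for d in optics.spot_point(p,'lid_hinge')];print(n,e[n])
print(tri([(S,e['S'][0][0]),(D,e['D'][0][0])]))
b=cv2.resize(np.hstack([D['image'][260:460,240:460],S['image'][200:400,340:560]]),None,fx=1.8,fy=1.8)
cv2.imwrite('pics/w13.png',b[...,::-1])
E
```

```text
clock: 45.55
tool_pos: [410.6, 118.1, 237.4]
tcp_rot: [3.141, 0.001, 0.097]
wrist_force: [1.1, 0.1, -0.6]
finger_gap: 0.001
clock: 46.05
tool_pos: [411.1, 168.6, 237.7]
tcp_rot: [3.141, 0.001, 0.096]
wrist_force: [0.1, 0.4, 0.1]
finger_gap: 0.003
{'clock': 46.05, 'tool_pos': [411.125, 168.611, 237.709], 'tcp_rot': [3.141, 0.001, 0.096], 'wrist_force': [0.065, 0.413, 0.091], 'finger_gap': 0.003, 'joint_pos': [0.364, 0.096, 1.797, -0.0, 1.249, 0.267]}
S [([453.0, 275.0], 0.87), ([434.0, 312.0], 'h'), ([366.0, 440.0], 'h')]
D [([364.0, 353.0], 0.66), ([340.0, 387.0], 'h')]
W [([382.0, 184.0], 0.87), ([392.0, 174.0], 'h'), ([451.0, 169.0], 'h')]
[445.14328051 220.32023473 182.45145292]
```

View pics/w13.png

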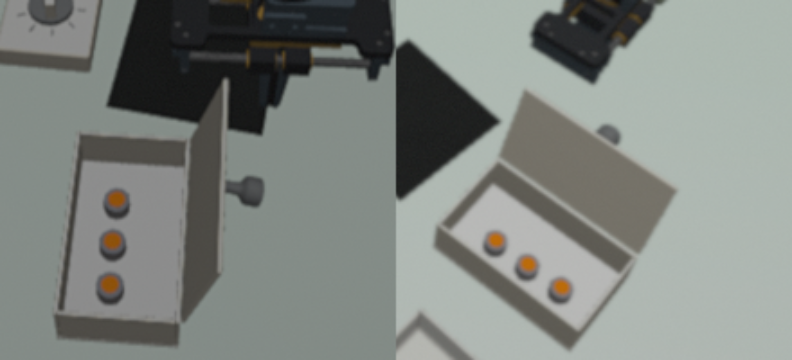

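Lid edge is at about (445,220,182), so it leans back near 1.8 rad, with the knob in the middle. Push beside the knob along the lid's arc.

```bash
python3 -m creep '0 7 -30 0 0 0;0 0 -30 0 0 0;0 0 -28 0 0 0;0 0 0 0 0 0;0 0 0 0 0 0;8 1 0 0 0 0;8 1 0 0 0 0;8 1 0 0 0 0' && python3 -m creep '8 1 0 0 0 0;8 1 0 0 0 0;7 1 0 0 0 0;8 1 -1 0 0 0;8 1 -1 0 0 0;8 1 -1 0 0 0;8 1 -1 0 0 0;0 0 0 0 0 0'
```

```text
clock: 47.5
tool_pos: [436.1, 180.0, 150.4]
tcp_rot: [-3.141, -0.001, 0.098]
wrist_force: [-0.6, -0.1, 1.2]
finger_gap: 0.005
clock: 48.5
tool_pos: [491.0, 187.0, 145.8]
tcp_rot: [-3.141, -0.001, 0.098]
wrist_force: [0.2, 0.1, 1.3]
finger_gap: 0.001
```

```bash
python3 -m creep '8 1 -4 0 0 0;8 1 -4 0 0 0;8 1 -4 0 0 0;6 0 -6 0 0 0;6 0 -6 0 0 0;6 1 -6 0 0 0'
python3 - <<'E'
from h import *
S=optics.read_camera('scene');D=optics.read_camera('side')
a=optics.spot_point(S,'lid_edge');b=optics.spot_point(D,'lid_edge')
print([(d['position'],d['conf']) for d in a+b])
if a and b: print(tri([(S,a[0]['position']),(D,b[0]['position'])]))
b=cv2.resize(np.hstack([D['image'][260:460,240:460],S['image'][200:400,340:560]]),None,fx=1.8,fy=1.8)
cv2.imwrite('pics/w14.png',b[...,::-1])
E
```

```text
clock: 49.25
tool_pos: [532.5, 190.7, 115.4]
tcp_rot: [3.141, 0.0, 0.098]
wrist_force: [-0.5, -0.3, 0.6]
finger_gap: 0.008
[([412.2, 325.1], 0.81), ([285.5, 363.0], 0.74)]
[572.45289128 231.35971429 144.65689498]
```

Lid is following (edge at z≈145, about 0.7 rad). Continue down.

```bash
python3 -m creep '5 1 -7 0 0 0;5 0 -8 0 0 0;4 0 -8 0 0 0;2 0 -8 0 0 0;2 0 -7 0 0 0;1 0 -4 0 0 0;0 0 -3 0 0 0;0 0 0 0 0 0' && python3 -m creep '0 0 -2 0 0 0;0 0 -2 0 0 0;0 0 0 0 0 0'
```

```text
clock: 50.45
tool_pos: [551.1, 191.8, 70.8]
tcp_rot: [3.141, 0.0, 0.098]
wrist_force: [0.4, 0.3, 0.4]
finger_gap: 0.004
clock: 50.82
tool_pos: [551.5, 191.9, 67.8]
tcp_rot: [-3.141, -0.001, 0.098]
wrist_force: [-0.1, -1.0, 4.8]
finger_gap: 0.002
```

```bash
python3 -m creep '0 0 -1 0 0 0;0 0 -1 0 0 0;0 0 0 0 0 0;0 0 0 0 0 0'; python3 -m creep '0 0 -1 0 0 0;0 0 -1 0 0 0;0 0 0 0 0 0;0 0 0 0 0 0'
```

```text
clock: 51.32
tool_pos: [551.5, 191.9, 67.6]
tcp_rot: [-3.141, -0.002, 0.098]
wrist_force: [-4.7, -1.5, 15.5]
finger_gap: 0.006
clock: 51.82
tool_pos: [551.6, 192.0, 67.4]
tcp_rot: [-3.141, -0.003, 0.098]
wrist_force: [-8.1, -2.4, 25.6]
finger_gap: 0.006
```

The lid is against its stop (stiff, z = 67.4 ≈ 62 + 5). Back off and make the last checks.

```bash
python3 -m creep '0 0 10 0 0 0;0 0 40 0 0 0;0 0 50 0 0 0;0 0 50 0 0 0;0 0 50 0 0 0;-50 0 0 0 0 0;-50 0 0 0 0 0;0 0 0 0 0 0' && python3 -m creep '0 0 0 0 0 0;0 0 0 0 0 0'
python3 - <<'E'
from h import *
st();S=optics.read_camera('scene');D=optics.read_camera('side');W=optics.read_camera('wrist')
for n,p in(('S',S),('D',D),('W',W)):
 for k,z in(('lid_edge',62),('lid_hinge',62),('tongs',4),('tongs_grip',82),('stand',0),('puck1',0),('dial_pointer',43),('mark_point',43),('ramekin',0),('crisper',0),('scraper',0)):
  print(n,k,[(np.round(atz(p,d['position'],z)[:2]).tolist(),round(d['conf'],2)) for d in optics.spot_point(p,k)][:3])
a=optics.spot_point(S,'lid_edge');b=optics.spot_point(D,'lid_edge')
if a and b: print('edge',tri([(S,a[0]['position']),(D,b[0]['position'])]))
E
```

```text
clock: 52.82
tool_pos: [448.1, 191.5, 263.1]
tcp_rot: [3.141, 0.001, 0.1]
wrist_force: [1.0, -0.8, -0.3]
finger_gap: 0.004
clock: 53.08
tool_pos: [452.3, 191.9, 262.7]
tcp_rot: [3.141, -0.0, 0.098]
wrist_force: [0.6, -0.9, 0.5]
finger_gap: 0.003
{'clock': 53.075, 'tool_pos': [452.326, 191.927, 262.733], 'tcp_rot': [3.141, -0.0, 0.098], 'wrist_force': [0.6, -0.862, 0.542], 'finger_gap': 0.003, 'joint_pos': [0.378, 0.158, 1.66, -0.0, 1.324, 0.281]}
S lid_edge [([594.0, 231.0], 0.91)]
S lid_hinge [([474.0, 224.0], 0.71)]
S tongs [([466.0, -248.0], 0.73)]
S tongs_grip [([464.0, -246.0], 0.93), ([568.0, 239.0], 0.17)]
S stand [([465.0, -247.0], 0.84)]
S puck1 []
S dial_pointer [([669.0, -70.0], 0.64)]
S mark_point [([676.0, -78.0], 0.35)]
S ramekin [([676.0, -290.0], 0.92)]
S crisper [([760.0, 291.0], 0.76)]
S scraper [([395.0, -419.0], 0.65), ([445.0, 198.0], 0.46), ([421.0, -300.0], 0.31)]
D lid_edge [([591.0, 228.0], 0.91)]
D lid_hinge [([478.0, 222.0], 0.97)]
D tongs []
D tongs_grip [([531.0, 270.0], 0.63)]
D stand []
D puck1 []
D dial_pointer [([671.0, -64.0], 0.94)]
D mark_point [([659.0, -11.0], 0.47)]
D ramekin [([677.0, -284.0], 0.89)]
D crisper [([758.0, 292.0], 0.59)]
D scraper []
W lid_edge [([594.0, 234.0], 0.62), ([638.0, -2.0], 0.25)]
W lid_hinge [([476.0, 224.0], 0.79)]
W tongs []
W tongs_grip []
W stand []
W puck1 []
W dial_pointer []
W mark_point []
W ramekin []
W crisper [([759.0, 291.0], 0.76)]
W scraper []
edge [591.85805501 229.17588314  60.51106426]
```

```bash
python3 -c "
from workcell import bot
print(bot.close_job())"
```

```text
the job is handed in; nothing more can be done
None
```

I moved all three pucks that were present into the bin with the tongs. After that I stood the tongs back in their stand, set the dial and pushed the lid shut. The job is handed in, at about 53 s on the robot's clock.

**Last checks:**
- **Pucks:** the wrist picture before the lid was closed showed all three lying in the bin, with the lid open. None was detected on the shelf afterwards.
- **Lid:** it pressed hard against its stop, with the fingertips at 67.4 mm against an expected 67 mm. Its free edge then triangulated to 60.5 mm against a rim of 62 mm, so it reads as shut.
- **Tongs:** they stood upright in the stand in the pictures after release. In the final scene view they were about 1 mm from the stand's middle.
- **Dial:** the red pointer was about 2.5° off the blue mark's line in the close-up, inside the 7° limit. I did not correct it further.
- **Bystanders:** the ramekin and crisper were found where they started. The scraper read about 12 mm from its first estimate, which I put down to noise because nothing touched it.

**Checks that failed or disagreed:**
- The side camera placed the mark point wrongly, with low confidence, and put `tongs_grip` near the gripper. It found neither the tongs nor the stand at the end, so I relied on the scene view there.
- The picture of the half-closed lid could not be viewed because the limit of 16 had been reached, so I followed the lid by the networks' numbers and the wrist force.

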